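Load the label roll and bring the red vial to the front of the reagent carousel

ROBOT

A 6-joint arm with a two-finger parallel gripper is mounted at the origin on a cart in front of the work surface, level with it; the furniture and walls round the work are solid. World frame = base frame: x ahead of the robot, y to its left, z up, the work surface at z = 0. Lengths are in m, angles in rad, forces in N, time in s.
With the tool pointing down it reaches from about 0.275 to 0.85 m from the base axis. Payload 5.2 kg.
Tool frame: the origin (TCP) lies at the very end of the fingers, on their centre line; the grasp point (between the pads) lies 19 mm behind it (manip.hold_point_z is the distance from the TCP to the grasp point, in m); z points along the fingers, x is the direction in which the jaws open and shut, and the axes are right-handed (so a half turn about z gives the same grasp; the last joint's range is limited). The gripper opens to 85 mm and grips with 20 to 120 N. Pads are 22 mm wide; open, the fingers measure 114 mm over their backs; the gripper's body (76 mm by 85 mm) begins 54 mm behind the grasp point. The pads swing forward as they close: fully open they stand 13 mm farther back than shut.
Start: joints at [-1.352, 0.259, 1.535, -0, 1.348, -0.203], TCP at [0.225, -0.502, 0.231] pointing down, gripper open.
Joint ranges: [-3.14, 3.14], [-0.91, 2.08], [0.19, 2.58], [-1.22, 4.36], [0.22, 2.71], [-3.12, 3.12]. Speed limits (rad/s): [2.57, 2.57, 3.14, 3.14, 3.14, 3.14].

INTERFACE

Orientations are given as a unit quaternion [w, x, y, z].
In Python, from rig import monitor, viewer, manip gives the robot as it stands. The module is installed in compiled form; this text tells all that it offers.
- The arm moves only by the tool jog_arm, never from a script. Its argument "plan" is a list of rows, each a list of 6 numbers: the shift along the world's x, y, z in mm, then the turn, a rotation vector about the world's x, y, z in rad. A call has 1 to 20 rows; each row is the pose to reach, as a shift and turn from the pose measured when the call began; what a row does not reach only later rows make up. A row lasts 1/12 s, in which the tool goes at most 41.7 mm and 7.16 degrees, less where a joint would pass 70% of its speed; a pose out of reach is approached as far as the arm can. A call with a gripper value outside its range is refused whole. "gripper" is the opening, from -1 (shut) to 1 (fully open), so that 0 is half open, set as the call begins (left out, the last holds). The fingers move at their own pace and stop on an object; the grip force is fixed at half the most. Time passes only in rows, so rows that repeat a pose let the fingers close. It gives the time, the measured TCP pose, the force and the opening at its end, in the units of the state.
- monitor.read_state(): the state, without advancing time (a new reading comes with each control period).
- viewer.snapshot(name): name is "side" or "top"; returns (picture, depth): 480x640x3 uint8, blue, green, red; 480x640 float32, m along the optical axis (not along the pixel's ray), 0 where there is no reading.
- viewer.get_calibration(name): a dict with "camera_matrix" (3x3 intrinsics, pixels), "distortion" ([k1, k2, p1, p2, k3] as OpenCV has them; the pictures are not rectified), "T" (4x4, takes a point from camera to world coordinates). Camera axes: x right, y down, z forward; pixel columns grow to the right and rows downward; lengths in m; the calibration is good to about 2 mm. A picture is of the moment at which its call begins. get_calibration takes no time and is no camera call.
- manip.job_done(): hands the job in, once; it reports no verdict.
The state is a dict: "t": time; "joints": joint angles; "qd": joint speeds; "joint_efforts": joint torques, N m; "ee_pos": TCP position; "orientation": TCP orientation; "wrist_force": force on the tool from outside, world axes, zero at the start; "wrist_torque": the same for the moment, N m; "width": opening from 0.0 (shut) to 1.0 (fully open).
Only numpy, scipy, OpenCV 4.12 (cv2) and the standard library are available. Lean on these libraries where they do the work, as an engineer would, in place of code of your own. Each camera call takes 0.05 s, during which the arm holds its last target. There are 200 camera calls.

TASK

A newly opened reagent has to be dated. Slide the small roll of blank labels down over the centre post of the reagent carousel until it rests flat on the collar, and let go of it; then take the black handle on the rim, turn the turntable until its red-capped vial stands at the front, in line with the pointer on the base, and finish there still gripping the handle, so that the turntable cannot move while a colleague sticks on the label. Keep all the vials upright in their cups and leave the other things on the desk where they are.

Things in the scene. Friction and masses are not known exactly. Their poses are not given: they have to be found in the camera images.
- label_reel_mid (a point): White roll of blank labels lying flat on the desk right of the carousel: 52 mm outer diameter, 30 mm wide (tall as it lies), through bore 25.4 mm with a brown cardboard core, about 50 g, rigid. Point on its axis half-way up, 15 mm above its underside; z is its axis.
- post_top (a point): Centre of the top of the carousel's fixed steel centre post, 100 mm above the desk. The post is 21 mm in diameter and upright, its top 8 mm tapering to 12 mm; it stands 42 mm out of the collar. Round it stand only the vials (their inner edges 66 mm from the axis) and the handle (81 mm).
- post_collar (a point): Centre of the flat top of the 44 mm collar round the foot of the post, 58 mm above the desk: the seat on which the roll comes to rest (its mid-point is then 15 mm above this point). It does not turn. This point is also the turntable's axis; z is up, and -x points to the front of the carousel (the pointer).
- front_place (a point): Where the red vial's mid-point has to come: 78 mm in front of the turntable's axis, in line with the black chevron pointer on the nose of the grey base, 54 mm above the desk. Its -x axis points away from the post to the pointer; it belongs to the fixed base, which stands with its nose towards the robot, up to 20 degrees askew.
- handle_barrel: Black upright handle of the turntable: a barrel 18 mm in diameter and 50 mm tall, its underside 29 mm and its top 79 mm above the desk, on a pin near the rim 90 mm from the turntable's axis, 85 mm from the nearest vial axes. The barrel spins freely on its pin, so that a gripper can carry it round the circle without turning itself. Origin: centre of the barrel, half-way up, 54 mm above the desk. At the start it is near the front.
- turntable (a joint): Angle of the white turntable (224 mm in diameter, top 20 mm above the desk) from where it stood at the start, rad, 0 at the start, positive anticlockwise seen from above. Turns freely either way with little friction, by up to 7 rad, and has no catch. It carries five cups, 78 mm from the axis at 60, 120, 180, 240 and 300 degrees from the handle; all five hold vials.
- red_vial_mid (a point): The carousel's one vial with a red cap, in whichever of the five cups; 24 mm thick body, 64 mm tall with its cap, standing loosely in a 26 mm deep cup with about 1.5 mm of play, top about 86 mm above the desk. Point on its axis half-way up.
- blue_vial_1_mid (a point): Vial with a blue cap, in whichever of the five cups; 24 mm thick body, 64 mm tall with its cap, standing loosely in a 26 mm deep cup with about 1.5 mm of play, top about 86 mm above the desk. Point on its axis half-way up.
- yellow_vial_1_mid (a point): Vial with a yellow cap, in whichever of the five cups; 24 mm thick body, 64 mm tall with its cap, standing loosely in a 26 mm deep cup with about 1.5 mm of play, top about 86 mm above the desk. Point on its axis half-way up.
- blue_vial_2_mid (a point): Vial with a blue cap, in whichever of the five cups; 24 mm thick body, 64 mm tall with its cap, standing loosely in a 26 mm deep cup with about 1.5 mm of play, top about 86 mm above the desk. Point on its axis half-way up.
- yellow_vial_2_mid (a point): Vial with a yellow cap, in whichever of the five cups; 24 mm thick body, 64 mm tall with its cap, standing loosely in a 26 mm deep cup with about 1.5 mm of play, top about 86 mm above the desk. Point on its axis half-way up.
- amber_bottle: Brown glass bottle with a dark cap, 52 mm in diameter, 110 mm tall, standing upright behind the label roll, to the right of the carousel; bystander. Origin: centre of its underside.
- syringe: Empty clear plastic syringe, 91 mm long, 24 mm wide, lying to the left of the carousel; bystander. Origin: its centre, at the underside.
- felt_pen: White felt pen with a black cap, 135 mm long, lying in front on the left; bystander. Origin: its centre, at the underside.
- label_reel: The same roll as label_reel_mid; origin at the centre of its underside.
Mind the look-alikes: they are no part of the job. Of the things that look like the label_reel, the larger one is meant.

How it is judged:
On the way:
1. the label roll lies flat on the post's collar, round the post, and has been let go of (horizontal distance between label_reel_mid and post_collar below 0.005 m and z of label_reel_mid in the frame of post_collar between 0.01 and 0.02 m and angle between label_reel_mid's own z axis and vertical below 0.12 rad and contact force between each of the arm, the fingers and label_reel below 0.05 N), for 0.3 s.
At the end, for the whole second after the job is handed in: Label roll flat on the collar round the post (5 mm, 0.12 rad), untouched; red vial axis within 12 mm of the front place; turntable still (under 0.05 rad/s), its handle gripped (over 2 N); all five vials upright in their cups (0.25 rad, height -6 to +8 mm) (all of step 1 and horizontal distance between red_vial_mid and front_place below 0.012 m and contact force between the fingers and handle_barrel above 2 N and velocity of joint turntable between -0.05 and 0.05 rad/s and angle between each of red_vial_mid, blue_vial_1_mid, yellow_vial_1_mid, blue_vial_2_mid, yellow_vial_2_mid's own z axis and vertical below 0.25 rad and z of red_vial_mid in the frame of front_place between -0.006 and 0.008 m and z of blue_vial_1_mid in the frame of front_place between -0.006 and 0.008 m and z of yellow_vial_1_mid in the frame of front_place between -0.006 and 0.008 m and z of blue_vial_2_mid in the frame of front_place between -0.006 and 0.008 m and z of yellow_vial_2_mid in the frame of front_place between -0.006 and 0.008 m); the arm keeps its last pose, push and grip.
It fails at once if a vial is lifted out of its cup or tipped over (angle between any of red_vial_mid, blue_vial_1_mid, yellow_vial_1_mid, blue_vial_2_mid, yellow_vial_2_mid's own z axis and vertical above 0.5 rad or z of any of red_vial_mid, blue_vial_1_mid, yellow_vial_1_mid, blue_vial_2_mid, yellow_vial_2_mid in the frame of front_place above 0.03 m).
It fails at once if the brown bottle, the syringe or the felt pen is moved by more than 30 mm (distance of any of amber_bottle, syringe, felt_pen from where it was at the start of the episode above 0.03 m).
It also fails if it takes over 58 s, if anything falls off the work surface, if the arm or the gripper's body presses on something with over 40 N, if the wrist force passes 120 N, or if a joint passes its speed limit or range.

## Working session

There is one attempt and no reset: what is moved stays moved. The work goes in short steps, Python scripts to look and compute and a tool call to move; the robot and the scene stay as the last step left them, time stands still between calls to the robot, and variables do not carry over. Pictures are saved under pics/ and viewed, about 8 in all and at most 12, crops included, and the job is handed in when it is done.

Besides the shell and the picture viewer there is one more tool, called after "Call:" in YAML: its name, and indented under it one key for each argument. jog_arm: Moves the arm, as the interface text tells. Its arguments: {"type":"object","properties":{"plan":{"type":"array","items":{"type":"array","items":{"type":"number"}}},"gripper":{"type":"number"}},"required":["plan"]}

```bash
mkdir -p pics; cat > h.py <<'E'
import numpy as np, cv2
from rig import monitor, viewer, manip
def snap(n,f=None):
    im,d=viewer.snapshot(n)
    if f: cv2.imwrite('pics/'+f,im); np.save('pics/'+f+'.npy',d)
    return im,d
def cal(n):
    c=viewer.get_calibration(n); return np.array(c['camera_matrix']),np.array(c['distortion']),np.array(c['T'])
def ray(n,u,v):
    K,D,T=cal(n); p=cv2.undistortPoints(np.array([[[u,v]]],float),K,D)[0,0]
    return T[:3,3],T[:3,:3]@np.array([p[0],p[1],1])
def at_z(n,u,v,z):
    o,r=ray(n,u,v); return o+r*(z-o[2])/r[2]
def cloud(n,d):
    K,D,T=cal(n); v,u=np.mgrid[:480,:640]
    p=cv2.undistortPoints(np.stack([u,v],-1).reshape(-1,1,2).astype(float),K,D).reshape(480,640,2)
    P=np.dstack([p*d[...,None],d])@T[:3,:3].T+T[:3,3]; P[d<=0]=np.nan
    return P
E
python3 - <<'E'
from h import *
a,_=snap('top','top0.png'); b,_=snap('side','side0.png')
for n in('top','side'): print(n,*cal(n),sep='\n')
print(monitor.read_state())
E
```

```text
top
[[520.86252618   0.         322.30155145]
 [  0.         520.86252618 235.54965409]
 [  0.           0.           1.        ]]
[0.0339408 0.        0.        0.        0.       ]
[[-0.0121076  -0.98094163  0.19392503  0.34810947]
 [-0.99989728  0.01038969 -0.00987331  0.02392074]
 [ 0.00767032 -0.19402465 -0.98096667  1.23351342]
 [ 0.          0.          0.          1.        ]]
side
[[489.69273168   0.         317.7570707 ]
 [  0.         489.69273168 236.76068429]
 [  0.           0.           1.        ]]
[-0.04833378  0.          0.          0.          0.        ]
[[-0.90996596 -0.19729278  0.36474308  0.15650838]
 [-0.41413531  0.3871716  -0.8237658   0.9791861 ]
 [ 0.02130488 -0.90065183 -0.43401888  0.58852062]
 [ 0.          0.          0.          1.        ]]
{'t': 0.1, 'joints': array([-1.35177413e+00,  2.59281264e-01,  1.53597260e+00,  1.79049642e-05,
        1.34797918e+00, -2.02811103e-01]), 'qd': array([ 0.00010218, -0.00205105, -0.0028988 , -0.00096349, -0.00011874,
       -0.00074228]), 'joint_efforts': array([ 2.77640851e-03, -4.46973395e+01, -2.91244859e+01, -7.60212765e-05,
        6.44705389e-03,  3.24500661e-05]), 'ee_pos': array([ 0.22510721, -0.50131472,  0.23055223]), 'orientation': array([-5.81468465e-04,  8.39472799e-01, -5.43401093e-01, -5.78525213e-04]), 'wrist_force': array([-0.0568052 , -0.11555038,  0.26886976]), 'wrist_torque': array([-0.02133765, -0.0015413 , -0.00891647]), 'width': 0.9999904169762529}
```

View pics/top0.png

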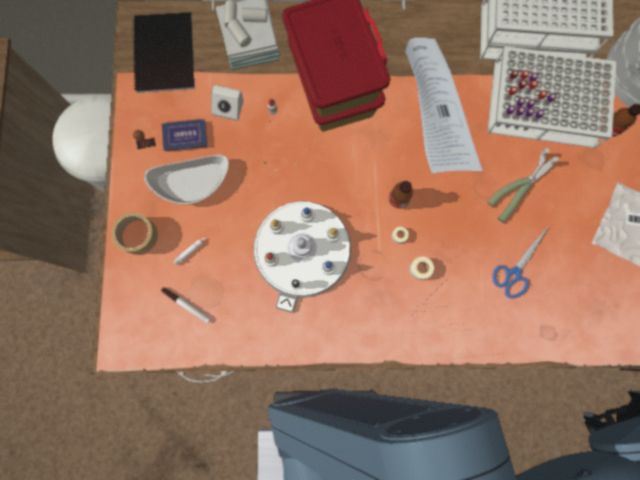

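View pics/side0.png

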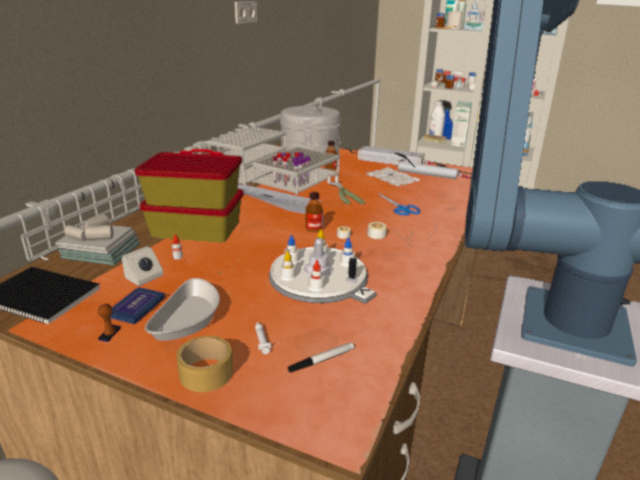

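The top view shows the carousel at about (302,247), with the handle at (296,284), the pointer at (287,300) and the red vial at (270,258). The larger roll is at (423,268) and the smaller look-alike at (401,235). The side view agrees: red vial at (316,275), roll at (377,229). Next I'll enlarge the crops and measure.

```bash
python3 - <<'E'
from h import *
a=cv2.imread('pics/top0.png'); b=cv2.imread('pics/side0.png')
A=cv2.resize(a[190:320,240:450],None,fx=3.8,fy=3.8,interpolation=cv2.INTER_CUBIC)
cv2.imwrite('pics/topc.png',A)
B=cv2.resize(b[210:310,260:400],None,fx=5,fy=5,interpolation=cv2.INTER_CUBIC)
cv2.imwrite('pics/sidec.png',B)
for n in('top','side'):
    P=cloud(n,np.load(f'pics/{n}0.png.npy'))
    c0=at_z(n,*{'top':(423,268),'side':(377,229)}[n],.03)
    c1=at_z(n,*{'top':(302,247),'side':(319,272)}[n],.02)
    m=(np.hypot(P[...,0]-c0[0],P[...,1]-c0[1])<.045)
    for lo,hi in((.018,.026),(.026,.036)):
        q=P[m&(P[...,2]>lo)&(P[...,2]<hi)]
        if len(q): print(n,'reel',lo,len(q),q.mean(0),q.min(0),q.max(0))
    m=(np.hypot(P[...,0]-c1[0],P[...,1]-c1[1])<.2)
    q=P[m&(P[...,2]>.014)&(P[...,2]<.025)]
    print(n,'table',c1,len(q),np.median(q[:,2]),(q.min(0)+q.max(0))/2,np.ptp(q,0))
    m=(np.hypot(P[...,0]-c1[0],P[...,1]-c1[1])<.13)
    for lo,hi in ((.074,.084),(.084,.09),(.09,.11)):
        Z=(m&(P[...,2]>lo)&(P[...,2]<hi)).astype(np.uint8)
        k,l,s,_=cv2.connectedComponentsWithStats(Z)
        for i in range(1,k):
            q=P[l==i]; im=(a if n=='top' else b)[l==i].mean(0).round()
            if len(q)>2: print(n,lo,len(q),q.mean(0).round(4),im)
E
```

```text
top reel 0.018 78 [ 0.50833398 -0.21700899  0.02379345] [ 0.48374287 -0.24600245  0.01824289] [ 0.53324965 -0.19492745  0.02596646]
top reel 0.026 249 [ 0.50798826 -0.22028266  0.02923187] [ 0.48330247 -0.24576196  0.02605818] [ 0.53288974 -0.19560112  0.03556838]
top table [0.56092504 0.06002976 0.02      ] 5425 0.0188255583368786 [0.54400478 0.05997437 0.01949885] [0.25566409 0.2228729  0.01099506]
top 0.074 19 [0.6359 0.0489 0.0789] [134.  94.  81.]
top 0.074 13 [0.6094 0.1205 0.078 ] [ 88. 132. 151.]
top 0.074 20 [ 0.5872 -0.0129  0.0785] [ 85. 136. 155.]
top 0.074 3 [0.555  0.0522 0.0794] [111. 110. 113.]
top 0.074 3 [0.551  0.0606 0.077 ] [118. 117. 119.]
top 0.074 19 [0.5323 0.1315 0.0773] [ 72.  81. 137.]
top 0.074 23 [ 5.112e-01 -2.000e-04  7.830e-02] [132.  93.  79.]
top 0.074 32 [0.4723 0.074  0.0769] [106. 107. 110.]
top 0.084 7 [0.6088 0.1209 0.0864] [ 83. 139. 161.]
top 0.084 3 [ 0.5885 -0.0134  0.0843] [ 82. 143. 166.]
top 0.084 3 [0.5519 0.0557 0.0885] [105. 105. 107.]
top 0.084 6 [0.5325 0.1331 0.0855] [ 71.  81. 160.]
top 0.09 62 [0.5596 0.0599 0.0957] [153. 151. 15
[... 467 characters left out ...]
]
side 0.074 23 [0.6371 0.0507 0.0779] [158.  91.  71.]
side 0.074 24 [0.5108 0.0036 0.0779] [163.  94.  68.]
side 0.074 37 [0.5592 0.067  0.0791] [150. 152. 160.]
side 0.074 23 [0.6096 0.1241 0.0782] [ 34. 167. 211.]
side 0.074 30 [0.4716 0.0774 0.0775] [77. 79. 83.]
side 0.074 29 [0.5316 0.1356 0.0778] [ 57.  78. 206.]
side 0.084 6 [ 0.5892 -0.0105  0.087 ] [  3. 116. 166.]
side 0.084 6 [0.6377 0.049  0.0865] [123.  93. 125.]
side 0.084 8 [ 0.5123 -0.      0.0861] [146. 110. 115.]
side 0.084 19 [0.559  0.0667 0.087 ] [151. 153. 162.]
side 0.084 7 [0.6097 0.1227 0.0866] [ 80. 152. 184.]
side 0.084 7 [0.5335 0.1341 0.0866] [115. 122. 199.]
side 0.09 53 [0.5602 0.0642 0.0964] [154. 163. 179.]
```

View pics/topc.png

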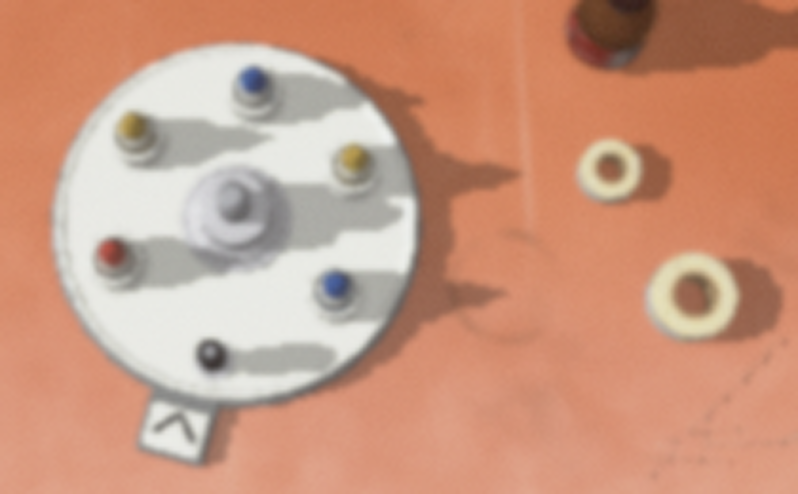

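View pics/sidec.png

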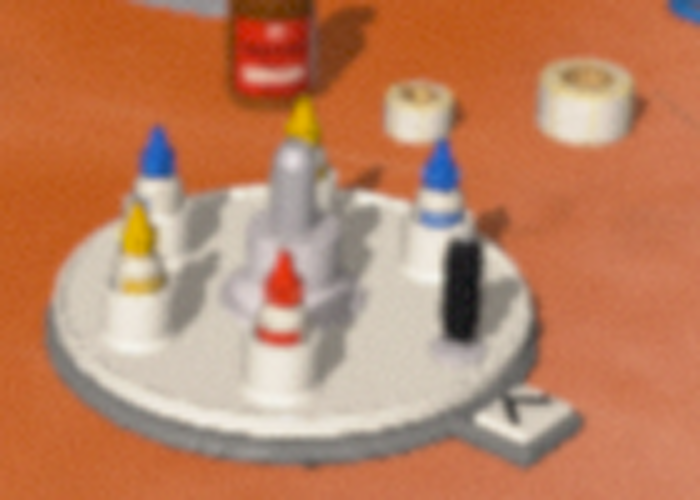

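The crops show the five vials, with red one place clockwise from the handle. The pointer apex is at crop (177,412), which is pixel (286.6,298.4). The carousel axis is about (0.560, 0.061) and the roll about (0.508, -0.219). I'll grip with the jaws at about 24°, which clears the vials and keeps the side view open.

Call:
jog_arm:
  plan:
    - [283,282,-110,0,0,0.8]
    - [283,282,-110,0,0,1.57]
    - [283,282,-110,0,0,1.57]
    - [283,282,-110,0,0,1.57]
    - [283,282,-110,0,0,1.57]
    - [283,282,-110,0,0,1.57]
    - [283,282,-110,0,0,1.57]
    - [283,282,-110,0,0,1.57]
    - [283,282,-110,0,0,1.57]
    - [283,282,-110,0,0,1.57]
    - [283,282,-110,0,0,1.57]
    - [283,282,-110,0,0,1.57]
    - [283,282,-110,0,0,1.57]
    - [283,282,-110,0,0,1.57]
    - [283,282,-110,0,0,1.57]
    - [283,282,-110,0,0,1.57]
    - [283,282,-110,0,0,1.57]
    - [283,282,-110,0,0,1.57]
  gripper: 1

```text
t: 1.6
ee_pos: [0.5079, -0.2196, 0.1206]
orientation: [0.0, 0.978, 0.208, -0.001]
wrist_force: [0.2, -0.3, 0.2]
width: 0.999
```

```bash
python3 - <<'E'
from h import *
P=cloud('top',np.load('pics/top0.png.npy'))
f=lambda x,y:(240+x/3.8-.37,190+y/3.8-.37)
print(P[300:306,284:290,2].mean())
z=float(np.nanmedian(P[300:306,284:290,2]))
ax=np.array([.560,.0600])
for p in [(177,412),(177,428),(150,397),(215,405),(203,463),(140,447)]:
    q=at_z('top',*f(*p),z)[:2]; d=q-ax; print(p,q,np.degrees(np.arctan2(d[1],d[0]))%360,np.hypot(*d))
g=lambda x,y:(260+x/5-.4,210+y/5-.4)
for p in [(515,415),(545,387),(580,415),(525,450),(472,415)]:
    q=at_z('side',*g(*p),z)[:2]; d=q-np.array([.56,.062]); print('side',q,np.degrees(np.arctan2(d[1],d[0]))%360,np.hypot(*d))
E
```

```text
0.014042516445271892
(177, 412) [0.44174402 0.0975046 ] 162.40369916525628 0.12406075704041357
(177, 428) [0.43200343 0.09748605] 163.67640219480683 0.13337288413047518
(150, 397) [0.45110462 0.11407816] 153.59070186921343 0.12158392763851357
(215, 405) [0.44573692 0.07421886] 172.90659595100064 0.11514437379975186
(203, 463) [0.41061303 0.08160153] 171.77199355563116 0.1509406955053506
(140, 447) [0.42075799 0.12003542] 156.67628481725401 0.15163307326304132
side [0.43461543 0.10068676] 162.8526608111116 0.1312172042900553
side [0.43046444 0.07254569] 175.34572701434982 0.12996411741257313
side [0.40884642 0.08796096] 170.25440856547226 0.1533667999883663
side [0.42121257 0.12529585] 155.48401241586106 0.15253955280405626
side [0.4516207  0.10909426] 156.513516820077 0.11816912542774757
```

Call:
jog_arm:
  plan:
    - [0,0,-40,0,0,0]
    - [0,0,-75,0,0,0]
    - [0,0,-100,0,0,0]
    - [0,0,-110,0,0,0]
    - [0,0,-117,0,0,0]
    - [0,0,-117,0,0,0]
    - [0,0,-117,0,0,0]

```text
t: 2.18
ee_pos: [0.5087, -0.2202, 0.0046]
orientation: [0.001, 0.978, 0.208, -0.0]
wrist_force: [0.2, -1.2, 1.3]
width: 0.998
```

Call:
jog_arm:
  plan:
    - [0,0,0,0,0,0]
    - [0,0,0,0,0,0]
    - [0,0,0,0,0,0]
    - [0,0,0,0,0,0]
    - [0,0,0,0,0,0]
    - [0,0,0,0,0,0]
    - [0,0,0,0,0,0]
    - [0,0,0,0,0,0]
    - [0,0,0,0,0,0]
    - [0,0,0,0,0,0]
  gripper: -1

```text
t: 3.02
ee_pos: [0.5098, -0.2209, 0.0066]
orientation: [0.002, 0.978, 0.208, 0.001]
wrist_force: [-1.4, 0.3, 8.4]
width: 0.592
```

Call:
jog_arm:
  plan:
    - [0,0,40,0,0,0]
    - [0,0,80,0,0,0]
    - [0,0,118,0,0,0]
    - [10,30,123,0,0,0]
    - [15,65,123,0,0,0]
    - [20,100,123,0,0,0]
    - [25,140,123,0,0,0]
    - [30,180,123,0,0,0]
    - [40,220,123,0,0,0]
    - [47,255,123,0,0,0]
    - [50,275,123,0,0,0]
    - [50,281,123,0,0,0]
    - [50,281,123,0,0,0]
    - [50,281,123,0,0,0]
    - [50,281,123,0,0,0]

```text
t: 4.27
ee_pos: [0.5597, 0.0588, 0.1298]
orientation: [0.002, 0.978, 0.208, 0.001]
wrist_force: [-0.4, -0.2, -1.3]
width: 0.59
```

```bash
python3 - <<'E'
from h import *
a,_=snap('top','top1.png'); b,d=snap('side','side1.png')
s=monitor.read_state(); print(s['ee_pos'],s['orientation'],s['width'],s['wrist_force'])
A=cv2.resize(a[170:330,230:370],None,fx=2.8,fy=2.8,interpolation=cv2.INTER_CUBIC)
B=cv2.resize(b[190:300,270:370],None,fx=4,fy=4,interpolation=cv2.INTER_CUBIC)
cv2.imwrite('pics/c1.png',np.hstack([A,np.vstack([B,np.zeros((8,400,3),np.uint8)])]))
E
```

```text
[0.55975697 0.05858503 0.12969303] [2.00551178e-03 9.78300194e-01 2.07181154e-01 8.23385447e-04] 0.591395086095311 [-0.07609014  0.55530882 -0.61458511]
```

View pics/c1.png

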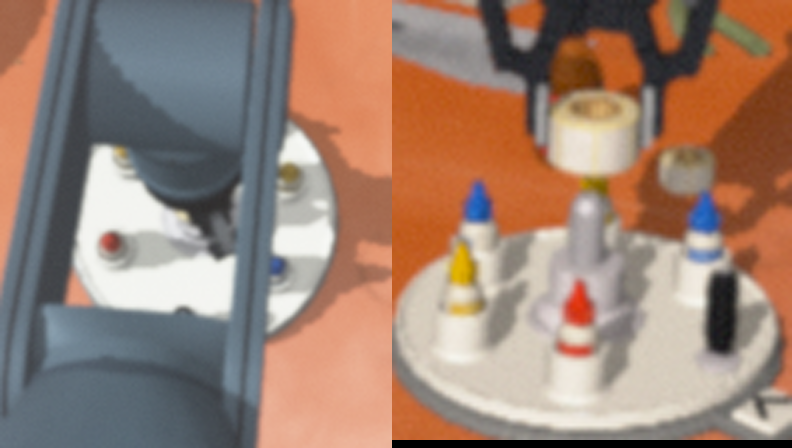

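The roll is held level between the pads. In the side view it sits about 2 px to the right of the post (roll centre near crop x 594, post near 586). I'll fit cylinders to both in the side depth image to get the relative offset.

```bash
cat >> h.py <<'E'
from scipy.optimize import least_squares
def cyl(P,c,r,zlo,zhi,tol=.006):
    m=(np.hypot(P[...,0]-c[0],P[...,1]-c[1])<r+.012)&(P[...,2]>zlo)&(P[...,2]<zhi)
    q=P[m]; x=np.array(c,float)
    for _ in range(5):
        e=np.hypot(*(q[:,:2]-x).T)-r; k=abs(e)<tol
        x=least_squares(lambda x:np.hypot(*(q[k,:2]-x).T)-r,x,loss='soft_l1',f_scale=.001).x
    return x,k.sum(),np.std(e[k])
E
python3 - <<'E'
from h import *
for f in('side0','side1'):
    P=cloud('side',np.load(f'pics/{f}.png.npy'))
    print(f,'post',cyl(P,(.56,.062),.0105,.064,.09))
P0=cloud('side',np.load('pics/side0.png.npy')); print('reel0',cyl(P0,(.508,-.218),.026,.005,.025))
print('reel1',cyl(P,(.56,.06),.026,.127,.148))
b=cv2.imread('pics/side1.png')
# ring top face
m=(np.hypot(P[...,0]-.56,P[...,1]-.06)<.045)&(P[...,2]>.115)&(P[...,2]<.165)&(b.min(2)>110)
q=P[m]; print(len(q)); print(np.histogram(q[:,2],20)); 
t=q[(q[:,2]>np.percentile(q[:,2],60))]; print(t.min(0),t.max(0),(t.min(0)+t.max(0))/2)
# image-based: vertical line directions: post axis x at z, reel outline edges
K,D,T=cal('side'); Ti=np.linalg.inv(T); rv=cv2.Rodrigues(Ti[:3,:3])[0]
pr=lambda p:cv2.projectPoints(np.array([p],float),rv,Ti[:3,3],K,D)[0].ravel()
print(pr([.56,.062,.08]),pr([.56,.062,.14]),pr([.57,.066,.14]))
for v in range(222,232,2):
    print(v,b[v,306:334].astype(int).sum(1)//3, P[v,306:334,2].round(3)[[6,14,22]])
for v in range(245,256,3): print(v,b[v,306:334].astype(int).sum(1)//3)
E
```

```text
side0 post (array([0.56229313, 0.05894111]), np.int64(91), np.float64(0.0015905969334653793))
side1 post (array([0.56206755, 0.05932245]), np.int64(91), np.float64(0.001464925289553689))
reel0 (array([ 0.50995806, -0.22254911]), np.int64(122), np.float64(0.001895340244742605))
reel1 (array([0.56052396, 0.05749803]), np.int64(212), np.float64(0.0019408256445938193))
413
(array([ 5, 13, 16, 21, 19, 17, 20, 28, 21, 25, 23, 27, 22, 29, 59, 46,  7,
        5,  4,  6]), array([0.12266024, 0.12477276, 0.12688529, 0.12899782, 0.13111035,
       0.13322288, 0.13533541, 0.13744794, 0.13956046, 0.14167299,
       0.14378552, 0.14589805, 0.14801058, 0.15012311, 0.15223563,
       0.15434816, 0.15646069, 0.15857322, 0.16068575, 0.16279828,
       0.1649108 ]))
[0.52607515 0.03557891 0.14954765] [0.58393032 0.08654662 0.1649108 ] [0.55500274 0.06106277 0.15722923]
[318.55976767 246.91051149] [319.14920058 223.03788658] [314.35067865 222.85308897]
222 [143 156 139 155 183 191 203 214 216 217 219 217 215 212 208 207 204 202
 201 198 188 179 170 157 139 117 121 145] [0.149 0.151 0.15 ]
224 [145 154 1
[... 317 characters left out ...]
224 222 213 214 216 213
 207 200 187 179 169 156 137 118 116 114] [0.134 0.137 0.136]
230 [ 98  90  98 135 173 192 208 220 225 226 224 224 221 218 212 211 214 210
 207 197 186 177 164 151 134 121 111  97] [0.128 0.135 0.13 ]
245 [109 109 112 110 109 109 116 128 143 151 165 168 171 170 158 144 125 118
 123 143 148 138 123 121 111  94  78  78]
248 [203 222 222 217 219 220 215 195 165 162 166 170 170 165 157 141 133 162
 181 172 152 139 136 131 134 142 131 117]
251 [199 200 202 202 199 198 191 176 161 156 166 168 168 163 153 136 124 137
 155 152 137 131 136 154 160 160 158 149]
254 [201 201 201 191 179 173 172 169 162 160 169 171 168 160 150 132 118 123
 145 161 161 150 136 131 130 127 130 131]
```

Both methods say the roll is about 2.2–2.5 mm too far towards −x,−y. I'll correct by (+2,+1.4) and start lowering over the tapered top.

Call:
jog_arm:
  plan:
    - [2,1.5,0,0,0,0]
    - [2,1.5,-8,0,0,0]
    - [2,1.5,-16,0,0,0]
    - [2,1.5,-24,0,0,0]
    - [2,1.5,-30,0,0,0]
    - [2,1.5,-34,0,0,0]
    - [2,1.5,-38,0,0,0]
    - [2,1.5,-38,0,0,0]
    - [2,1.5,-38,0,0,0]

```text
t: 5.12
ee_pos: [0.5617, 0.0602, 0.0915]
orientation: [0.002, 0.978, 0.207, 0.001]
wrist_force: [-0.3, -0.4, -1.7]
width: 0.588
```

Past the taper with no contact force. I'll continue down to the collar.

Call:
jog_arm:
  plan:
    - [0,0,-6,0,0,0]
    - [0,0,-12,0,0,0]
    - [0,0,-18,0,0,0]
    - [0,0,-22,0,0,0]
    - [0,0,-25,0,0,0]
    - [0,0,-26,0,0,0]
    - [0,0,-27,0,0,0]
    - [0,0,-27,0,0,0]

```text
t: 5.78
ee_pos: [0.5616, 0.0602, 0.0647]
orientation: [0.002, 0.978, 0.207, 0.001]
wrist_force: [-0.6, -0.2, -1.2]
width: 0.592
```

Call:
jog_arm:
  plan:
    - [0,0,-1,0,0,0]
    - [0,0,-2,0,0,0]
    - [0,0,-3,0,0,0]
    - [0,0,-3,0,0,0]

```text
t: 6.12
ee_pos: [0.5618, 0.0601, 0.0645]
orientation: [0.002, 0.978, 0.207, 0.001]
wrist_force: [-8.6, -0.6, 20.9]
width: 0.591
```

Seated: 21 N upward at the expected height. Release and go straight up.

Call:
jog_arm:
  plan:
    - [0,0,1,0,0,0]
    - [0,0,1,0,0,0]
    - [0,0,1,0,0,0]
    - [0,0,1,0,0,0]
    - [0,0,1,0,0,0]
    - [0,0,1,0,0,0]
    - [0,0,1,0,0,0]
    - [0,0,15,0,0,0]
    - [0,0,35,0,0,0]
    - [0,0,65,0,0,0]
    - [0,0,80,0,0,0]
    - [0,0,80,0,0,0]
  gripper: 0.7

```text
t: 7.12
ee_pos: [0.5644, 0.06, 0.1485]
orientation: [0.003, 0.978, 0.207, 0.005]
wrist_force: [0.8, -0.1, 0.4]
width: 0.857
```

```bash
python3 - <<'E'
from h import *
b,d=snap('side','side2.png'); a,_=snap('top','top2.png')
A=cv2.resize(a[170:330,230:370],None,fx=2.8,fy=2.8,interpolation=cv2.INTER_CUBIC)
B=cv2.resize(b[190:300,270:370],None,fx=4,fy=4,interpolation=cv2.INTER_CUBIC)
cv2.imwrite('pics/c2.png',np.hstack([A,np.vstack([B,np.zeros((8,400,3),np.uint8)])]))
P=cloud('side',d); print(cyl(P,(.562,.06),.026,.06,.083)); 
m=(np.hypot(P[...,0]-.473,P[...,1]-.0755)<.025)&(P[...,2]>.035)&(P[...,2]<.075); print('barrel',cyl(P,(.473,.0755),.009,.035,.075),m.sum())
m=(np.hypot(P[...,0]-.562,P[...,1]-.06)<.03)&(P[...,2]>.08)&(P[...,2]<.093); print('top z',np.median(P[m][:,2]))
P0=cloud('side',np.load('pics/side0.png.npy')); print('barrel0',cyl(P0,(.473,.0755),.009,.035,.075))
E
```

```text
(array([0.56241514, 0.05899274]), np.int64(197), np.float64(0.0015336339495671573))
barrel (array([0.47318959, 0.07356362]), np.int64(126), np.float64(0.0014735320834136556)) 126
top z 0.08837592368182845
barrel0 (array([0.47305053, 0.07342884]), np.int64(125), np.float64(0.0013307370459404795))
```

View pics/c2.png

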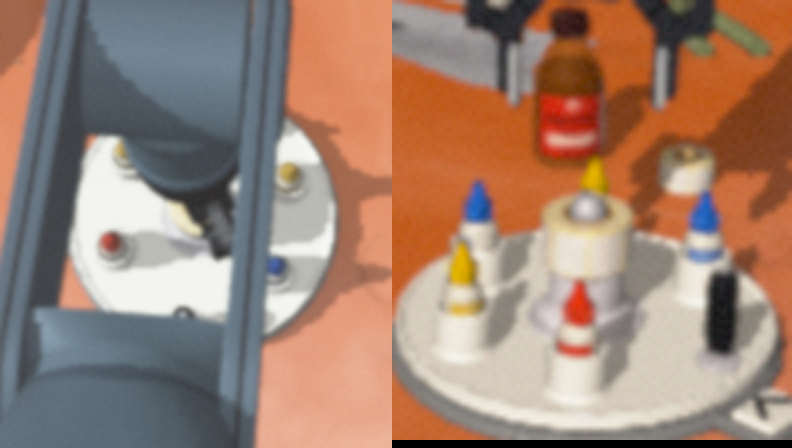

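The roll sits flat on the collar: its top is at 88 mm, concentric with the post within 0.3 mm. The vials and handle are undisturbed (handle at crop (721,312)). Next is the handle, at about (0.473, 0.074), with the jaws turned roughly tangential.

Call:
jog_arm:
  plan:
    - [-30,5,0,0,0,0.12]
    - [-60,10,0,0,0,0.24]
    - [-92,14,0,0,0,0.36]
    - [-92,14,0,0,0,0.48]
    - [-92,14,0,0,0,0.6]
    - [-92,14,0,0,0,0.72]
    - [-92,14,0,0,0,0.84]
    - [-92,14,0,0,0,0.96]
    - [-92,14,0,0,0,1.08]
    - [-92,14,0,0,0,1.2]
    - [-92,14,0,0,0,1.32]
    - [-92,14,0,0,0,1.45]
    - [-92,14,0,0,0,1.45]
    - [-92,14,-15,0,0,1.45]
    - [-92,14,-30,0,0,1.45]
    - [-92,14,-30,0,0,1.45]
  gripper: 0.3

```text
t: 8.55
ee_pos: [0.4674, 0.0743, 0.1115]
orientation: [-0.002, 0.596, 0.803, 0.001]
wrist_force: [-0.7, -0.1, 0.3]
width: 0.655
```

```bash
python3 - <<'E'
from h import *
b,d=snap('side','side3.png'); s=monitor.read_state(); print(s['ee_pos'],s['joints'],s['width'])
cv2.imwrite('pics/c3.png',cv2.resize(b[180:310,250:410],None,fx=4,fy=4,interpolation=cv2.INTER_CUBIC))
E
```

```text
[0.46812328 0.07425883 0.11280401] [-0.08202682  0.24321454  1.87588562  0.00517373  1.02340163 -1.94968428] 0.6502111642781943
```

View pics/c3.png

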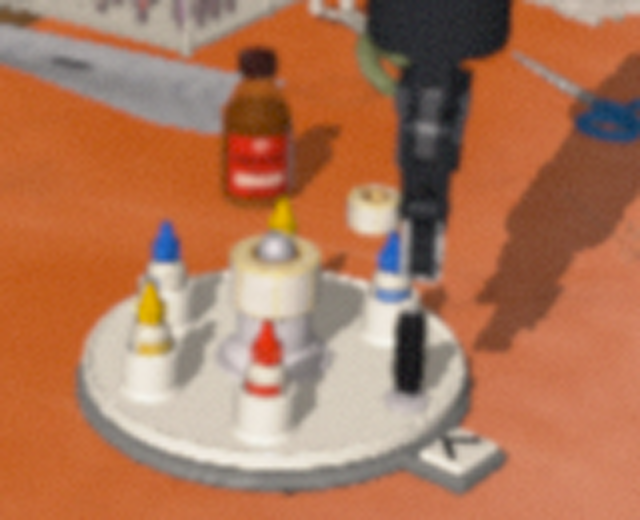

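The jaws straddle the handle's line but sit about 5 mm too far forward, and the arm is still settling (finger at crop x 421, barrel at 410). I'll correct that, descend, then close.

Call:
jog_arm:
  plan:
    - [5,0,0,0,0,0]
    - [5,0,-10,0,0,0]
    - [5,0,-25,0,0,0]
    - [5,0,-40,0,0,0]
    - [5,0,-55,0,0,0]
    - [5,0,-66,0,0,0]
    - [5,0,-70,0,0,0]
    - [5,0,-70,0,0,0]

```text
t: 9.27
ee_pos: [0.4726, 0.0743, 0.0419]
orientation: [-0.002, 0.596, 0.803, 0.001]
wrist_force: [-1.3, -0.6, -0.4]
width: 0.645
```

Call:
jog_arm:
  plan:
    - [0,0,0,0,0,0]
    - [0,0,0,0,0,0]
    - [0,0,0,0,0,0]
    - [0,0,0,0,0,0]
    - [0,0,0,0,0,0]
    - [0,0,0,0,0,0]
    - [0,0,0,0,0,0]
    - [0,0,0,0,0,0]
    - [0,0,0,0,0,0]
    - [0,0,0,0,0,0]
  gripper: -1

```text
t: 10.1
ee_pos: [0.4734, 0.0742, 0.0427]
orientation: [-0.001, 0.596, 0.803, 0.002]
wrist_force: [0.2, -0.7, 5.8]
width: 0.195
```

```bash
python3 -c "
import numpy as np
v=np.array([-88.6,14.2])
for k in [0.7,2,4,6.5,9.5,12.5,15.5,18.5,21.5,24.5,27.5,30.5,33.5,36,38,39.5,40.5,41,41,41]:
    c,s=np.cos(np.radians(k)),np.sin(np.radians(k)); print((np.array([[c,-s],[s,c]])@v-v).round(1).tolist(),end=' ')"
```

```text
[-0.2, -1.1] [-0.4, -3.1] [-0.8, -6.2] [-1.0, -10.1] [-1.1, -14.8] [-1.0, -19.5] [-0.6, -24.2] [0.1, -28.8] [1.0, -33.5] [2.1, -38.0] [3.5, -42.5] [5.1, -46.9] [6.9, -51.3] [8.6, -54.8] [10.0, -57.6] [11.2, -59.6] [12.0, -60.9] [12.4, -61.6] [12.4, -61.6] [12.4, -61.6]
```

Call:
jog_arm:
  plan:
    - [-0.2,-1.1,0,0,0,0]
    - [-0.4,-3.1,0,0,0,0]
    - [-0.8,-6.2,0,0,0,0]
    - [-1,-10.1,0,0,0,0]
    - [-1.1,-14.8,0,0,0,0]
    - [-1,-19.5,0,0,0,0]
    - [-0.6,-24.2,0,0,0,0]
    - [0.1,-28.8,0,0,0,0]
    - [1,-33.5,0,0,0,0]
    - [2.1,-38,0,0,0,0]
    - [3.5,-42.5,0,0,0,0]
    - [5.1,-46.9,0,0,0,0]
    - [6.9,-51.3,0,0,0,0]
    - [8.6,-54.8,0,0,0,0]
    - [10,-57.6,0,0,0,0]
    - [11.2,-59.6,0,0,0,0]
    - [12,-60.9,0,0,0,0]
    - [12.4,-61.6,0,0,0,0]
    - [12.4,-61.6,0,0,0,0]
    - [12.4,-61.6,0,0,0,0]

```text
t: 11.77
ee_pos: [0.4858, 0.0122, 0.0427]
orientation: [-0.001, 0.596, 0.803, 0.001]
wrist_force: [-2.3, -1.6, 4.3]
width: 0.193
```

```bash
python3 - <<'E'
from h import *
b,d=snap('side','side4.png'); s=monitor.read_state(); print(s['ee_pos'],s['width'],s['wrist_force'])
P=cloud('side',d)
for n in('side0','side4'):
    P=cloud('side',np.load(f'pics/{n}.png.npy')); im=cv2.imread(f'pics/{n}.png').astype(int)
    m=(im[...,2]-im[...,1]>80)&(abs(im[...,1]-im[...,0])<45)&(P[...,2]>.03)&(P[...,2]<.095)&(np.hypot(P[...,0]-.562,P[...,1]-.06)<.11)
    q=P[m]; c=np.median(q,0); print(n,len(q),c); d=c[:2]-[.5622,.0595]; print(np.degrees(np.arctan2(d[1],d[0]))%360,np.hypot(*d)); print(cyl(P,c[:2]+[.003,-.008],.012,.022,.055))
E
python3 -c "
import numpy as np
v=np.array([-88.6,14.2]);f=lambda k:np.array([[np.cos(k),-np.sin(k)],[np.sin(k),np.cos(k)]])@v
for k in [42,44,46.5,49,51,52,52.5]: print((f(np.radians(k))-f(np.radians(41))).round(1).tolist(),end=' ')"
```

```text
[0.48574655 0.01225753 0.04273499] 0.19614246001544605 [-2.88151763 -2.34303588  5.27900602]
side0 69 [0.53088119 0.13873115 0.07116183]
111.56809770122 0.08519649275459784
(array([0.53179497, 0.13648572]), np.int64(223), np.float64(0.002641163793509403))
side4 74 [0.49050021 0.10254259 0.07089005]
149.0229011618002 0.08362729496545865
(array([0.49149479, 0.10053043]), np.int64(213), np.float64(0.0026074831452509105))
[0.8, -1.3] [2.6, -3.9] [4.9, -7.1] [7.3, -10.1] [9.4, -12.5] [10.4, -13.7] [11.0, -14.2]
```

Low forces, and the rotation is as commanded. The remaining turn is about 11.5°.

Call:
jog_arm:
  plan:
    - [0.8,-1.3,0,0,0,0]
    - [2.6,-3.9,0,0,0,0]
    - [4.9,-7.1,0,0,0,0]
    - [7.3,-10.1,0,0,0,0]
    - [9.4,-12.5,0,0,0,0]
    - [10.4,-13.7,0,0,0,0]
    - [11,-14.2,0,0,0,0]
    - [11,-14.2,0,0,0,0]
    - [11,-14.2,0,0,0,0]
    - [11,-14.2,0,0,0,0]

```text
t: 12.65
ee_pos: [0.4966, -0.002, 0.0427]
orientation: [-0.001, 0.596, 0.803, 0.001]
wrist_force: [-1.7, -2.3, 4.3]
width: 0.194
```

```bash
python3 - <<'E'
from h import *
b,d=snap('side','side5.png'); a,da=snap('top','top5.png'); s=monitor.read_state(); print(s['ee_pos'],s['width'],s['wrist_force'])
P=cloud('side',d); print('reel',cyl(P,(.562,.06),.026,.06,.083))
def red(n,z):
    im,P=(b,P5s) if n=='side' else (a,P5t)
    im=im.astype(int)
    m=(im[...,2]-im[...,1]>40)&(abs(im[...,1]-im[...,0])<30)&(P[...,2]>.06)&(P[...,2]<.1)&(np.hypot(P[...,0]-.562,P[...,1]-.06)<.11)
    return m.sum(),P[m].mean(0) if m.any() else None
P5s=P;P5t=cloud('top',da)
for n in('side','top'):
    k,c=red(n,0); print(n,k,c)
    if k: e=c[:2]-[.562,.06]; print(np.degrees(np.arctan2(e[1],e[0]))%360)
B=cv2.resize(b[200:310,260:400],None,fx=4,fy=4,interpolation=cv2.INTER_CUBIC)
A=cv2.resize(a[225:325,230:285],None,fx=4.4,fy=4.4,interpolation=cv2.INTER_CUBIC)
cv2.imwrite('pics/c5.png',np.hstack([B[:440],A[:440]]))
E
```

```text
[ 0.49655597 -0.00191875  0.04270921] 0.19795438605004897 [-1.78131201 -3.01865791  4.30156307]
reel (array([0.56247997, 0.05897972]), np.int64(198), np.float64(0.0014034529209359368))
side 72 [0.5012315  0.07579328 0.07429925]
165.431549650957
top 0 None
```

View pics/c5.png

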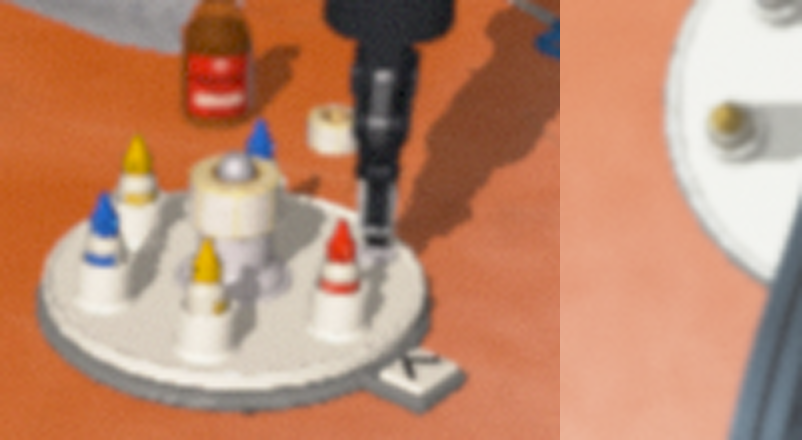

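The red vial stands in front of the pointer and the roll is seated. One numeric check of the vial's angle.

```bash
python3 - <<'E'
from h import *
K,D,T=cal('side'); Ti=np.linalg.inv(T); rv=cv2.Rodrigues(Ti[:3,:3])[0]
for n in('side0','side5'):
    P=cloud('side',np.load(f'pics/{n}.png.npy')); im=cv2.imread(f'pics/{n}.png').astype(int)
    m=(im[...,2]-im[...,1]>80)&(abs(im[...,1]-im[...,0])<45)&(P[...,2]>.03)&(P[...,2]<.095)&(abs(np.hypot(P[...,0]-.562,P[...,1]-.06)-.08)<.02)
    c=np.median(P[m],0); v,u=np.nonzero(m); print(n,m.sum(),c,u.mean(),v.mean(),cyl(P,c[:2]+[.003,-.006],.012,.025,.065))
    for a in ((108,110,112,114) if n=='side0' else (159,161,163,165,167)):
        t=np.radians(a); p=cv2.projectPoints(np.array([[.5622+.078*np.cos(t),.0595+.078*np.sin(t),.073]]),rv,Ti[:3,3],K,D)[0].ravel(); print(a,p.round(1))
E
```

```text
side0 69 [0.53088119 0.13873115 0.07116183] 315.8985507246377 268.82608695652175 (array([0.53187975, 0.13557306]), np.int64(231), np.float64(0.0028059834116700966))
108 [314.  265.3]
110 [315.3 265.3]
112 [316.5 265.4]
114 [317.8 265.4]
side5 65 [0.48436474 0.08845762 0.07166429] 344.7846153846154 263.0769230769231 (array([0.48559541, 0.08636791]), np.int64(212), np.float64(0.002789998642170527))
159 [342.9 261. ]
161 [343.7 260.6]
163 [344.5 260.1]
165 [345.2 259.7]
167 [346.  259.3]
```

```bash
python3 -c "
from rig import manip,monitor
s=monitor.read_state();print(s['t'],s['width'],s['qd'].round(4));print(manip.job_done())"
```

```text
12.75 0.19795438605004897 [ 0.0003 -0.0002  0.002  -0.001  -0.001  -0.001 ]
the job is handed in; nothing more can be done
None
```

I put the larger label roll on the centre post and turned the red vial to the front. I handed the job in at 12.75 s with the gripper still holding the handle; it reports no verdict.

- **Roll:** it went down the post without contact and seated on the collar with about 21 N, and I then let go. The side camera put its top at 88 mm and its axis within 0.3 mm of the post's. It had not moved when I measured again after the turn.
- **Turntable:** I turned it about 52.5° anticlockwise by the handle. The red vial measured about 163.5° round the axis, and the pointer about 163.5° (single readings 162.9–164.2°). That should leave it 1–3 mm from the front place, against the 12 mm allowed.
- **At hand-in:** the gripper was closed on the barrel at 0.198 opening (about 17 mm on the 18 mm barrel). The wrist force was about 5 N and the arm still. I had no direct reading of the grip force.
- **Vials:** all five stood upright in the last side picture.
- **Bystanders:** nothing touched the bottle, and it looked unmoved. The syringe and pen were outside the last crops; the arm never went near them.

**Disagreements:** the two cameras differed by about 3–4 mm in y, so I placed the roll by offsets measured within one camera. In the last pictures the arm hid the red vial from the top camera, so its final angle comes from the side view only. A first colour average there gave 165.4°, thrown off by stray pixels.

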